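Seal the jars and pull out the worn one

ROBOT

A 7-joint arm with a two-finger parallel gripper is mounted at the origin on the work surface. World frame = base frame: x ahead of the robot, y to its left, z up, the work surface at z = 0. Lengths are in m, angles in rad, forces in N, time in s.
With the tool pointing down it reaches from about 0.4 to 0.9 m from the base axis. Payload 5.5 kg.
Tool frame: the origin (TCP) lies midway between the tips of the shut fingers; the grasp point (between the pads) lies 19 mm behind it (manip.grip_depth is the distance from the TCP to the grasp point, in m); z points along the fingers, x is the direction in which the jaws open and shut, and the axes are right-handed (so a half turn about z gives the same grasp; the last joint's range is limited). The gripper opens to 92 mm and grips with 3 to 60 N. Pads are 19 mm wide; open, the fingers measure 130 mm over their backs; the gripper's body (75 mm by 190 mm) begins 47 mm behind the grasp point.
Start: joints at [1.37, 0.501, -0.427, 1.55, 0.221, 1.138, -0.21], TCP at [0.291, -0.581, 0.227] pointing down, gripper open.
Joint ranges: [-2.88, 2.88], [-0.31, 2.03], [-1.54, 1.56], [0.2, 2.42], [-1.41, 4.55], [0.19, 2.02], [-2.57, 2.57]. Speed limits (rad/s): [2.57, 2.57, 3.14, 3.14, 3.14, 3.14, 3.14].

INTERFACE

Orientations are given as a unit quaternion [x, y, z, w].
In Python, from bench import manip, effector, viewer gives the robot as it stands. Calls block until the motion is done:
- manip.move_pose(position, orientation): joint-space move of the TCP to a pose.
- manip.servo_line(position, ori=None, vel=0.15): straight line of the TCP; ori=None keeps the orientation; vel is the mean speed in m/s.
- manip.movej(angles): joint-space move.
- effector.open_jaws() and effector.close(f_grip=None): open the fingers fully, or close them until they stop; f_grip is the grip in N (None keeps the last).
- manip.sleep(seconds).
- manip.solve_ik(position, orientation): joint angles nearest the present ones, or None.
- viewer.get_image(name): name is "side" or "top" or "wrist"; returns the picture (384x512x3 uint8, red, green, blue); there is no depth.
- viewer.get_calibration(name): a dict with "vfov" (degrees; the focal length in pixels is half the picture's height over the tangent of half this angle, whatever the lens; pixels are square), "cx", "cy" (the principal point, pixels), "eye" and "attitude" of the camera in the world. Camera axes: x right, y down, z forward; pixel columns grow to the right and rows downward; lengths in m; the calibration is good to about 2 mm. A picture is of the moment at which its call begins: read the wrist's pose just before it. get_calibration takes no time and is no camera call; for the wrist camera it gives the pose at the moment of the call.
A pose or a line that the arm cannot do raises manip.PlanningError and nothing moves.
- manip.hand_in(): hands the job in, once; it reports no verdict.
Readings, each from a call of its own:
- manip.current_clock(): time.
- manip.current_q(): joint angles.
- manip.current_joint_velocities(): joint speeds.
- manip.current_tau(): joint torques, N m.
- manip.current_tool_pos(): TCP position.
- manip.current_tcp_rot(): TCP orientation.
- manip.current_force(): force on the tool from outside, world axes, zero at the start.
- manip.current_wrist_torque(): the same for the moment, N m.
- manip.current_finger_gap(): finger opening in m.
Only numpy, scipy, OpenCV 4.12 (cv2) and the standard library are available. Lean on these libraries where they do the work, as an engineer would, in place of code of your own. Each camera call takes 0.05 s, during which the arm holds its last target. There are 200 camera calls.

TASK

Press the button on each of the three storage jars gently straight down until it clicks and stays down, feeling how hard each one is, and without leaning on it (25 N breaks a button) or moving the jars. Then pick up the jar whose button clicked far more easily than the other two, its seal is worn, and stand it upright inside the small paper-lined pan. Leave the other two jars and everything else where they are, all three buttons still down.

Things in the scene. Friction and masses are not known exactly. Their poses are not given: they have to be found in the camera images.
- jar_a_mid (a point): upright storage jar: white ceramic cylinder 58 mm in diameter and 80 mm tall (grip it here), then a narrow 38 mm neck with a wooden screw lid 48 mm in diameter, 10 mm thick, with a round steel button 26 mm in diameter in its centre. The three jars look the same. The point is on the jar's axis, 40 mm above its foot, z up. Mass 0.3 to 0.55 kg.
- jar_b_mid (a point): upright storage jar: white ceramic cylinder 58 mm in diameter and 80 mm tall (grip it here), then a narrow 38 mm neck with a wooden screw lid 48 mm in diameter, 10 mm thick, with a round steel button 26 mm in diameter in its centre. The three jars look the same. The point is on the jar's axis, 40 mm above its foot, z up. Mass 0.3 to 0.55 kg.
- jar_c_mid (a point): upright storage jar: white ceramic cylinder 58 mm in diameter and 80 mm tall (grip it here), then a narrow 38 mm neck with a wooden screw lid 48 mm in diameter, 10 mm thick, with a round steel button 26 mm in diameter in its centre. The three jars look the same. The point is on the jar's axis, 40 mm above its foot, z up. Mass 0.3 to 0.55 kg.
- button_a (a joint): how far the button of jar_a is pressed in, m: 0 popped up, 0.0075 clicked down. Resistance starts at a quarter of the click force, peaks about 2 mm down, falls to nothing at 5 mm, then the button snaps down and stays down by itself; it bottoms hard at 7.5 mm. Sound seals peak at about 8 to 12 N, the worn one at 3 to 5 N. More than 25 N on a button breaks it.
- button_b (a joint): how far the button of jar_b is pressed in, m: 0 popped up, 0.0075 clicked down. Resistance starts at a quarter of the click force, peaks about 2 mm down, falls to nothing at 5 mm, then the button snaps down and stays down by itself; it bottoms hard at 7.5 mm. Sound seals peak at about 8 to 12 N, the worn one at 3 to 5 N. More than 25 N on a button breaks it.
- button_c (a joint): how far the button of jar_c is pressed in, m: 0 popped up, 0.0075 clicked down. Resistance starts at a quarter of the click force, peaks about 2 mm down, falls to nothing at 5 mm, then the button snaps down and stays down by itself; it bottoms hard at 7.5 mm. Sound seals peak at about 8 to 12 N, the worn one at 3 to 5 N. More than 25 N on a button breaks it.
- jar_a: the same jar, jar_a; origin at the centre of its foot, z up. Its lid is screwed on by hand to an unmeasured height: the lid's top lies anywhere from 90 to 98 mm above the foot. The button stands 11 mm above the lid's top when popped up (as at the start), 3.5 mm when clicked down.
- jar_b: the same jar, jar_b; origin at the centre of its foot, z up. Its lid is screwed on by hand to an unmeasured height: the lid's top lies anywhere from 90 to 98 mm above the foot. The button stands 11 mm above the lid's top when popped up (as at the start), 3.5 mm when clicked down.
- jar_c: the same jar, jar_c; origin at the centre of its foot, z up. Its lid is screwed on by hand to an unmeasured height: the lid's top lies anywhere from 90 to 98 mm above the foot. The button stands 11 mm above the lid's top when popped up (as at the start), 3.5 mm when clicked down.
- pan: small dark steel baking pan lined with white paper, fixed, 190 mm (its x) by 160 mm (its y), 25 mm high, walls and floor 5 mm thick, inside 180 by 150 mm; origin at the centre of its underside
- cutter: bystander: steel ring pastry cutter 60 mm across, 16 mm high, among the jars; origin at the centre of its underside
- brush: bystander: pastry brush lying flat, about 165 mm long, 34 mm wide, 12 mm thick; origin near its middle, x along it to the bristles
- spoon: bystander: wooden spoon lying flat, 220 mm long

How it is judged:
On the way:
1. the buttons of all three jars are clicked down while the jars still stand upright within 30 mm of where they were (value of joint each of button_a, button_b, button_c above 0.0065 m and distance of each of jar_a_mid, jar_b_mid, jar_c_mid from where it was at the start of the episode below 0.03 m and angle between each of jar_a_mid, jar_b_mid, jar_c_mid's own z axis and vertical below 0.1 rad), for 0.2 s.
At the end, for the whole second after the job is handed in: The jar with the worn (lightest) seal stands at rest, upright within 0.1 rad, on the floor of the small pan wholly inside its walls; the two sound jars stand upright at rest within 30 mm of where they started; all three buttons are down (at least 6.5 of 7.5 mm) (value of joint each of button_a, button_b, button_c above 0.0065 m and angle between each of jar_a_mid, jar_b_mid, jar_c_mid's own z axis and vertical below 0.1 rad and linear speed of each of jar_a, jar_b, jar_c below 0.02 m/s and distance of each of jar_a_mid, jar_c_mid from where it was at the start of the episode below 0.03 m and x of jar_b_mid in the frame of pan between -0.064 and 0.064 m and y of jar_b_mid in the frame of pan between -0.049 and 0.049 m and z of jar_b_mid in the frame of pan between 0.04 and 0.05 m); the robot touches nothing.
It fails at once if a button is pressed with more than 25 N (contact force between any of button_a, button_b, button_c and anything else above 25 N).
It fails at once if a jar is tipped over (angle between any of jar_a_mid, jar_b_mid, jar_c_mid's own z axis and vertical above 0.5 rad).
It fails at once if a bystander is pushed more than 30 mm from its place (distance of any of cutter, brush, spoon from where it was at the start of the episode above 0.03 m).
It also fails if it takes over 67 s, if anything falls off the work surface, if the arm or the gripper's body presses on something with over 40 N, if the wrist force passes 120 N, or if a joint passes its speed limit or range.

## Working session

There is one attempt and no reset: what is moved stays moved. The work goes in short steps, each a Python script; the robot and the scene stay as the last script left them, time stands still between calls to the robot, and variables do not carry over. Pictures are saved under pics/ and viewed, about 8 in all and at most 12, crops included, and the job is handed in when it is done.

```bash
ls; mkdir -p pics
python3 - <<'E'
from bench import manip, effector, viewer
import cv2,numpy as np
for n in ["top","side"]:
    im=viewer.get_image(n); cv2.imwrite(f"pics/{n}0.png",cv2.resize(im[:,:,::-1],(800,600),interpolation=cv2.INTER_CUBIC))
    print(n,viewer.get_calibration(n))
print(viewer.get_calibration("wrist"),manip.current_tcp_rot(),manip.current_clock())
E
```

```text
pics
top {'vfov': 45.3210847322478, 'cx': 258.6625235832832, 'cy': 193.45319355321766, 'eye': array([0.339819  , 0.07497235, 1.12529308]), 'attitude': array([ 0.70947165, -0.69973294,  0.0625661 , -0.05576085])}
side {'vfov': 46.61051240682731, 'cx': 251.7995688647632, 'cy': 198.36992358938028, 'eye': array([-0.07316295,  0.81661818,  0.82612737]), 'attitude': array([-0.28000015,  0.84956056, -0.42011667,  0.15280296])}
{'vfov': 65.01087466650691, 'cx': 257.37905391247546, 'cy': 191.19024168562424, 'eye': array([ 0.35724562, -0.54753725,  0.38359394]), 'attitude': array([ 0.84246689, -0.52054191, -0.07383243,  0.11761989])} [ 8.50697309e-01 -5.25655110e-01 -7.44819787e-04 -4.88088632e-04] 0.1
```

View pics/top0.png

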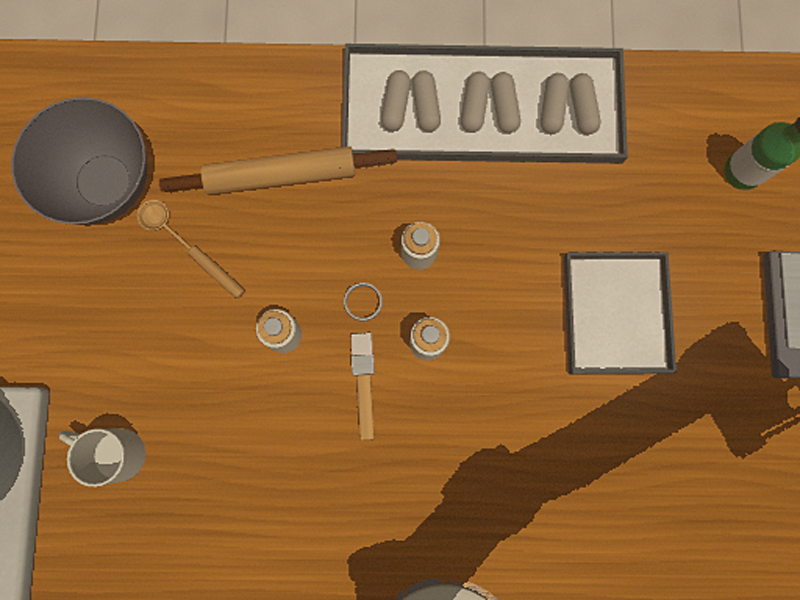

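View pics/side0.png

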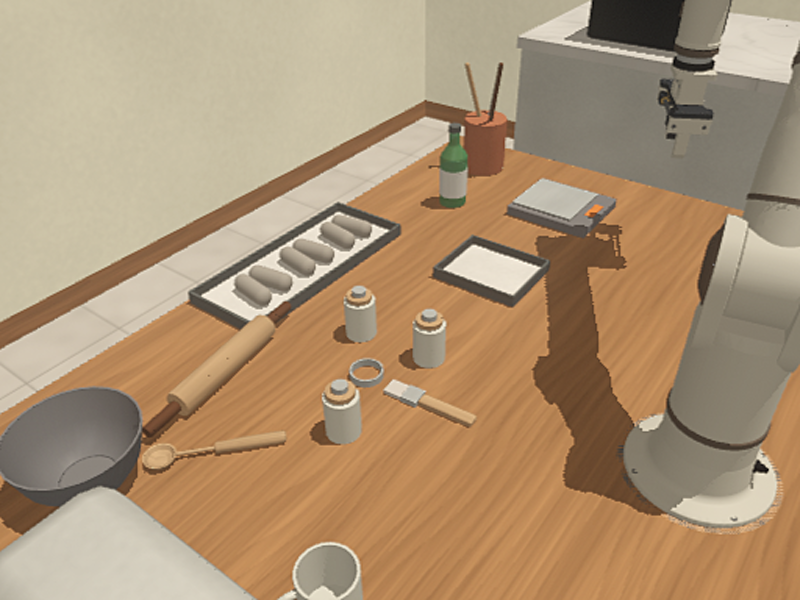

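The top view shows button tops at (420,237), (273,327) and (430,334), and the pan's outer corners at (564,253), (667,252), (674,374) and (570,375). The side view shows the matching buttons at (359,291), (339,384) and (429,314). The cutter is at (363,301) and the brush at (363,385) in the top view, among the jars. Next I triangulate these points.

```bash
cat > h.py <<'E'
from bench import manip, effector, viewer
import cv2,numpy as np
from scipy.spatial.transform import Rotation as R
def ray(c,u,v):
    f=192/np.tan(np.radians(c["vfov"])/2)
    d=R.from_quat(c["attitude"]).apply([(u-c["cx"])/f,(v-c["cy"])/f,1.0]); return c["eye"],d/np.linalg.norm(d)
def atz(c,u,v,z):
    e,d=ray(c,u,v); return e+d*(z-e[2])/d[2]
def tri(rs):
    A=0;b=0
    for e,d in rs:
        P=np.eye(3)-np.outer(d,d); A=A+P; b=b+P@e
    p=np.linalg.solve(A,b); return p,[np.linalg.norm(np.cross(p-e,d)) for e,d in rs]
def quat(yaw): # tool down, jaw axis x at angle yaw
    return (R.from_euler('z',yaw)*R.from_euler('x',np.pi)).as_quat()
E
python3 - <<'E'
from h import *
s=512/800; T=viewer.get_calibration("top"); S=viewer.get_calibration("side")
for n,t,q in [("far",(420,236),(359,291.5)),("left",(273,326.5),(339,384)),("near",(430,333.5),(429.5,314))]:
    p,r=tri([ray(T,t[0]*s,t[1]*s),ray(S,q[0]*s,q[1]*s)]); print(n,p.round(4),np.round(r,4))
print("pan");P=[atz(T,u*s,v*s,.025) for u,v in [(564,253),(667,252),(674,374),(570,375)]]
print(np.round(P,3),np.mean(P,0))
print("cut",atz(T,363*s,301*s,.01),"brush",atz(T,362*s,335*s,.01),atz(T,367*s,439*s,.01))
print("tool yaw",R.from_quat(manip.current_tcp_rot()).as_matrix()[:,0], manip.current_force())
C=viewer.get_calibration("wrist"); M=R.from_quat(manip.current_tcp_rot())
print("cam in tool",M.inv().apply(C["eye"]-manip.current_tool_pos()),(M.inv()*R.from_quat(C["attitude"])).as_matrix().round(2))
E
```

```text
far [0.6136 0.0441 0.0959] [0. 0.]
left [0.4767 0.255  0.1014] [0.0019 0.0019]
near [0.4686 0.0285 0.0987] [0.0002 0.0002]
pan
[[ 0.608 -0.185  0.025]
 [ 0.613 -0.348  0.025]
 [ 0.421 -0.35   0.025]
 [ 0.417 -0.19   0.025]] [ 0.51456895 -0.26818175  0.025     ]
cut [0.52958856 0.13022542 0.01      ] brush [0.47572716 0.13057604 0.01      ] [0.31631924 0.11933882 0.01      ]
tool yaw [ 0.4473723  -0.89434605 -0.00178036] [ 0.24499434 -0.265452   -0.5249289 ]
cam in tool [-1.31771983e-04 -7.46284959e-02 -1.57833083e-01] [[ 1.   -0.   -0.  ]
 [ 0.    0.96  0.28]
 [ 0.   -0.28  0.96]]
```

Run:
```python
from h import *
import pickle
effector.close(10)
manip.move_pose([0.53,0.13,0.27],quat(-np.pi/2))
print(manip.current_clock(),manip.current_q(),manip.current_tool_pos(),manip.current_force())
C=viewer.get_calibration("wrist"); im=viewer.get_image("wrist"); pickle.dump(C,open("w1.pkl","wb"))
cv2.imwrite("pics/w1.png",cv2.resize(im[:,:,::-1],(800,600),interpolation=cv2.INTER_CUBIC))
```

```text
4.1917 [ 0.63321295  0.51169409 -1.23112348  1.74942492  0.50822285  1.25025733
 -2.29888476] [0.5303627 0.1289851 0.2697937] [ 0.26482031 -0.26286154  0.52402329]
```

View pics/w1.png

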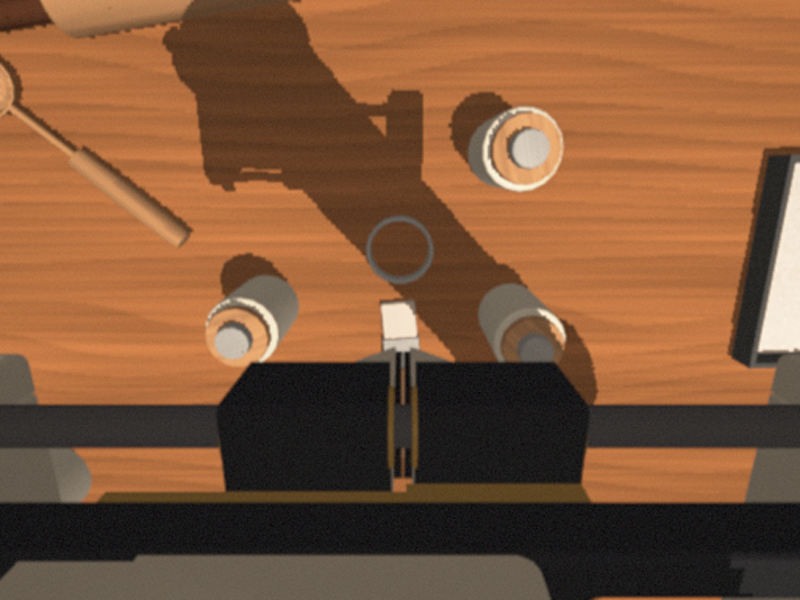

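The wrist view shows button centres at (530,148) for the far jar, (233,341) for the left and (537,347) for the near. All three jars stand upright.

Run:
```python
from h import *
import pickle
s=512/800; T=viewer.get_calibration("top"); S=viewer.get_calibration("side"); W=pickle.load(open("w1.pkl","rb"))
for n,t,q,w in [("far",(420,236),(359,291.5),(530,148)),("left",(273,326.5),(339,384),(233,341)),("near",(430,333.5),(429.5,314),(537,347))]:
    rs=[ray(T,t[0]*s,t[1]*s),ray(S,q[0]*s,q[1]*s),ray(W,w[0]*s,w[1]*s)]
    p,r=tri(rs); print(n,p.round(4),np.round(r,4), *[(e+d*(.105-e[2])/d[2]).round(4)[:2] for e,d in rs])
for yaw in (-np.pi/2,np.pi/2,0,np.pi):
  print(yaw)
  for p in [(.612,.045,.13),(.475,.252,.13),(.47,.029,.13),(.612,.045,.043),(.475,.252,.043),(.47,.029,.043),(.512,-.268,.05),(.512,-.268,.17)]:
    q=manip.solve_ik(p,quat(yaw)); print(p,None if q is None else np.round(q,2))
```

```text
far [0.6143 0.0435 0.0952] [0.0007 0.0002 0.0007] [0.6111 0.0443] [0.605  0.0537] [0.6147 0.0457]
left [0.4776 0.2549 0.1002] [0.0025 0.0016 0.0011] [0.4746 0.2532] [0.4758 0.2585] [0.4805 0.2532]
near [0.4702 0.0275 0.0962] [0.0016 0.0011 0.0016] [0.4677 0.0287] [0.4641 0.0354] [0.4754 0.0304]
-1.5707963267948966
(0.612, 0.045, 0.13) [ 0.59  0.76 -1.03  1.71  0.72  1.1  -2.24]
(0.475, 0.252, 0.13) [ 0.14  0.54 -0.86  1.91  0.51  0.93 -2.54]
(0.47, 0.029, 0.13) [ 0.81  0.55 -1.15  2.06  0.64  0.94 -2.26]
(0.612, 0.045, 0.043) [ 0.53  0.85 -0.93  1.75  0.82  0.97 -2.3 ]
(0.475, 0.252, 0.043) [-0.03  0.62 -0.65  1.95  0.55  0.75 -2.57]
(0.47, 0.029, 0.043) [ 0.66  0.67 -0.97  2.11  0.8   0.79 -2.38]
(0.512, -0.268, 0.05) [ 1.1   0.78 -0.91  1.85  0.78  0.92 -1.75]
(0.512, -0.268, 0.17) [ 1.22  0.66 -1.1   1.78  0.65  1.12 -1.66]
1.5707963267948966
(0.612, 0.045, 0.13) [ 0.75  1.13 -1.5   1.71  1.14  1.44  0.65]
(0.475, 0.252, 0.13) [ 0.44  1.05 -1.52  1.9   1.08  1.37  0.17]
(0.47, 0.029, 0.13) [ 0.89  0.67 -1.3   2.06  0.77  1.03  0.77]
(0.612, 0.045, 0.043) [ 0.72  1.21 -1.39  1.75  
[... 646 characters left out ...]
28  2.1   1.08  1.04 -1.02]
(0.512, -0.268, 0.05) [ 1.29  1.05 -1.28  1.84  1.11  1.19 -0.38]
(0.512, -0.268, 0.17) [ 1.35  0.94 -1.44  1.77  0.96  1.35 -0.31]
3.141592653589793
(0.612, 0.045, 0.13) [-0.94  1.    1.35  1.77 -1.03  1.28 -2.46]
(0.475, 0.252, 0.13) [ 0.38  0.82 -1.3   1.9   0.88  1.15  1.88]
(0.47, 0.029, 0.13) [-1.12  0.73  1.36  2.11 -0.86  1.04 -2.45]
(0.612, 0.045, 0.043) [-0.86  0.99  1.13  1.8  -1.04  1.07 -2.47]
(0.475, 0.252, 0.043) [ 0.37  1.04 -1.31  1.94  1.14  1.17  1.73]
(0.47, 0.029, 0.043) [-0.84  0.64  0.9   2.15 -0.78  0.72 -2.55]
(0.512, -0.268, 0.05) [ 0.25  0.58  0.24  1.87 -0.2   0.71 -2.54]
(0.512, -0.268, 0.17) [ 0.08  0.43  0.46  1.81 -0.23  0.95 -2.51]
```

Run:
```python
from h import *
import pickle
J={"near":(.470,.0285),"far":(.613,.0445),"left":(.476,.2535)}
out=[];cal={}
for n,(x,y) in J.items():
    manip.move_pose([x,y,0.165],quat(-0.6)); manip.sleep(.3)
    cal[n]=viewer.get_calibration("wrist"); im=viewer.get_image("wrist")
    print(n,manip.current_clock(),manip.current_q().round(2) if hasattr(manip.current_q(),'round') else manip.current_q(),manip.current_tool_pos(),manip.current_force())
    out.append(cv2.resize(im[100:340,160:360,::-1],(266*3//3,319)))
    cv2.imwrite(f"pics/full_{n}.png",im[:,:,::-1])
pickle.dump(cal,open("w2.pkl","wb"))
t=np.hstack(out); print(t.shape); cv2.imwrite("pics/tile.png",t)
```

```text
near 5.4667 [ 0.95  0.67 -1.4   2.03  0.75  1.11 -1.39] [0.47040029 0.02893138 0.1653717 ] [ 0.7829865  -0.32263485 -0.51647635]
far 6.45 [ 0.68  0.81 -1.21  1.69  0.81  1.23 -1.33] [0.61259284 0.04397321 0.16524703] [-0.0307472   0.6458513  -0.83029706]
left 7.7833 [ 0.37  0.71 -1.26  1.87  0.75  1.14 -1.76] [0.47654646 0.25280717 0.16486859] [-0.70093655 -0.05564995 -0.64039613]
(319, 798, 3)
```

View pics/tile.png

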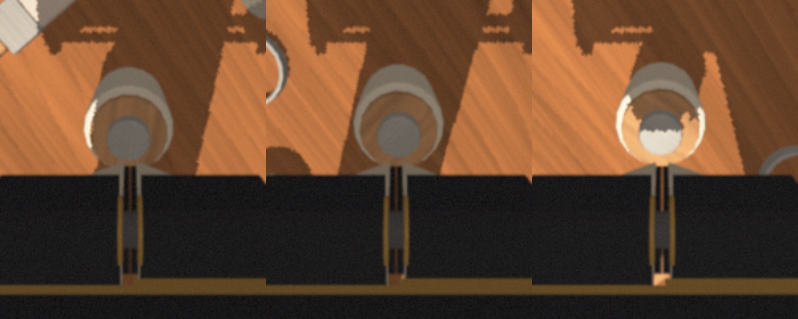

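```bash
cat > press.py <<'E'
from h import *
import pickle,sys
cal=pickle.load(open("w2.pkl","rb"))
px={"near":(256.2,203),"far":(259.2,200.8),"left":(257,199.2)}
XY={n:atz(cal[n],*px[n],.105)[:2] for n in px}
def fz(k=4): 
    return np.mean([manip.current_force()[2] for _ in range(k)])
def press(n):
    x,y=XY[n]; q=quat(-0.6)
    manip.servo_line([x,y,0.118],q,vel=.12) if np.hypot(*(np.array(manip.current_tool_pos()[:2])-[x,y]))<.02 else (manip.move_pose([x,y,0.150],q),manip.servo_line([x,y,0.118],q,vel=.12))
    manip.sleep(.3); b=np.mean([ (manip.sleep(.02),fz())[1] for _ in range(6)])
    log=[];z=.1125;pk=0;zc=None;state="none"
    manip.servo_line([x,y,z],vel=.03)
    while z>.088:
        z-=.0004; manip.servo_line([x,y,z],vel=.012)
        f=fz()-b; log.append((round(z*1e3,1),round(manip.current_tool_pos()[2]*1e3,1),round(f,1)))
        pk=max(pk,f)
        if zc is None and f>1.2: zc=z
        if f>15: state="hard";break
        if zc and zc-z>.0038 and pk>2.2 and f<0.25*pk and f<1.2: state="click";break
    t=manip.current_clock()
    manip.servo_line([x,y,0.150],vel=.12)
    print(n,XY[n],"base",b,"peak",pk,"contact",zc,state,t); print(log)
E
python3 - <<'E'
from press import *
print(XY); press("left"); print(manip.current_clock())
E
```

```text
{'near': array([0.47147336, 0.03184927]), 'far': array([0.61625387, 0.04694048]), 'left': array([0.47999257, 0.25770757])}
left [0.47999257 0.25770757] base 0.33846272994160514 peak 9.965962267199988 contact 0.10330000000000006 click 17.8083
[(112.1, np.float64(112.1), np.float64(0.2)), (111.7, np.float64(111.7), np.float64(-0.2)), (111.3, np.float64(111.3), np.float64(-0.5)), (110.9, np.float64(110.9), np.float64(-0.7)), (110.5, np.float64(110.5), np.float64(-0.4)), (110.1, np.float64(110.1), np.float64(-0.5)), (109.7, np.float64(109.6), np.float64(-0.4)), (109.3, np.float64(109.3), np.float64(0.5)), (108.9, np.float64(108.9), np.float64(-1.1)), (108.5, np.float64(108.5), np.float64(-0.6)), (108.1, np.float64(108.1), np.float64(-1.4)), (107.7, np.float64(107.7), np.float64(-1.2)), (107.3, np.float64(107.3), np.float64(0.1)), (106.9, np.float64(106.9), np.float64(-1.4)), (106.5, np.float64(106.5), np.float64(-0.9)), (106.1, np.float64(106.1), np.float64(-0.2)), (105.7, np.float64(105.7), np.float64(-0.4)), (105.3, np.float64(105.3), np.float64(-0.3)), (104.9, np.float64(104.9), np.float64(-0.6)), (104.5, np.float64(104.5), np.float64(-1.4)), (104.1, np.float64(104.1), np.float64(-0.1)), (103.7, np.float64(103.7), np.float64(-0.2)), (103.3, np.float64(103.5), np.float64(2.0)), (102.9, np.float64(103.2), np.float64(3.4)), (102.5, np.float64(102.9), np.float64(6.6)), (102.1, np.float64(102.6), np.float64(7.5)), (101.7, np.float64(102.3), np.float64(8.3)), (101.3, np.float64(102.0), np.float64(9.1)), (100.9, np.float64(101.6), np.float64(8.3)), (100.5, np.float64(101.2), np.float64(10.0)), (100.1, np.float64(100.7), np.float64(8.6)), (99.7, np.float64(100.2), np.float64(7.0)), (99.3, np.float64(99.5), np.float64(5.3)), (98.9, np.float64(98.8), np.float64(1.3)), (98.5, np.float64(98.2), np.float64(0.6))]
18.3917
```

```bash
python3 - <<'E'
s=open("press.py").read()
s=s.replace("z-=.0004;","z-=.0004 if log and log[-1][2]>.8 or zc else .0006;")
s=s.replace("if zc is None and f>1.2: zc=z","if zc is None and len(log)>1 and f>1.4 and log[-2][2]>1.4: zc=z+.0004")
s=s.replace("zc-z>.0038 and pk>2.2 and f<0.25*pk and f<1.2","zc-z>.0038 and pk>2.2 and f<1.1 and log[-2][2]<1.1")
s=s.replace("if f>15:","if f>15 or (zc and zc-z>.006 and f>7):")
s=s.replace("print(log)","print([(float(a),float(c)) for _,a,c in log])")
open("press.py","w").write(s)
E
python3 - <<'E'
from press import *
press("far"); print(manip.current_clock())
press("near"); print(manip.current_clock())
E
```

```text
far [0.61625387 0.04694048] base 0.07314345175200361 peak 9.388497298159344 contact 0.10209999999999995 click 28.275
[(111.9, 0.1), (111.3, -0.4), (110.6, 1.0), (110.3, -0.4), (109.6, -0.4), (109.0, -0.4), (108.5, -0.3), (107.8, -0.0), (107.2, -0.9), (106.6, -0.2), (106.1, 0.3), (105.5, -0.2), (104.8, 0.3), (104.2, 0.0), (103.7, -0.6), (103.0, 0.9), (102.7, -0.2), (102.3, 1.7), (102.1, 4.1), (101.7, 5.8), (101.5, 7.1), (101.2, 7.0), (100.9, 8.1), (100.6, 8.8), (100.2, 9.4), (99.7, 8.1), (99.2, 7.0), (98.4, 5.1), (97.5, 1.3), (96.8, -0.1), (96.8, -0.4)]
28.8667
near [0.47147336 0.03184927] base -0.1930876908854814 peak 4.906165389493213 contact 0.10269999999999996 click 37.9
[(111.9, -0.4), (111.3, -0.4), (110.7, 0.3), (110.1, 0.3), (109.5, 0.8), (108.9, 0.2), (108.3, 0.7), (107.7, 0.4), (107.1, 0.9), (106.7, 0.6), (106.0, 0.5), (105.5, -0.7), (104.9, 1.1), (104.5, 0.4), (103.9, 0.2), (103.3, -0.0), (102.8, 2.1), (102.4, 2.5), (102.0, 4.7), (101.5, 4.2), (101.1, 3.9), (100.7, 4.9), (100.3, 3.6), (99.9, 2.7), (99.4, 1.8), (99.0, 1.6), (98.6, 1.1), (98.1, -0.7), (97.8, -0.0)]
38.4833
```

Run:
```python
from h import *
a=cv2.resize(cv2.imread("pics/side0.png"),(512,384),interpolation=cv2.INTER_AREA)
manip.servo_line([.4715,.0318,.19],vel=.2); effector.open_jaws()
im=viewer.get_image("side")[:,:,::-1]
c=lambda i:cv2.resize(i[175:290,195:295],(400,460),interpolation=cv2.INTER_CUBIC)
cv2.imwrite("pics/cmp.png",np.hstack([c(a),c(im)])); print(manip.current_clock())
```

```text
40.3417
```

View pics/cmp.png

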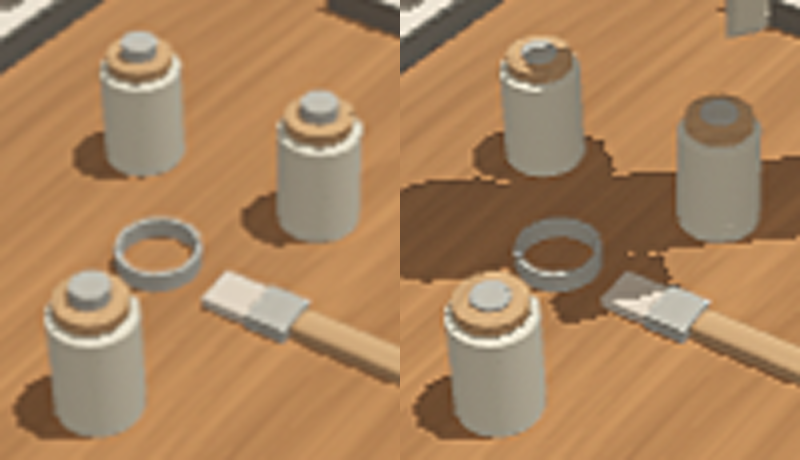

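All three buttons are down and no jar has moved: popped on the left half of the picture, flat on the right. The near jar clicked at about 4.5 N against about 9.5–10 N for the other two, so it is the worn one. Next I grasp it.

Run:
```python
from h import *
q=quat(-0.6); x,y=.4715,.0318
manip.servo_line([x,y,.043],q,vel=.13); print(manip.current_force(),manip.current_clock())
effector.close(30); print("gap",manip.current_finger_gap(),manip.current_clock())
manip.servo_line([x,y,.063],vel=.08); print("gap",manip.current_finger_gap(),manip.current_force())
manip.servo_line([x,y,.135],vel=.15)
P=(.5145,-.268)
manip.servo_line([*P,.135],vel=.2); print("gap",manip.current_finger_gap(),manip.current_tool_pos(),manip.current_clock())
viewer_im=viewer.get_image("top")[:,:,::-1]; w=viewer.get_image("wrist")[:,:,::-1]
cv2.imwrite("pics/carry.png",np.hstack([cv2.resize(viewer_im[130:290,330:490],(400,400)),cv2.resize(w,(400,300))[:].repeat(1,0) if 0 else cv2.copyMakeBorder(cv2.resize(w,(400,300)),0,100,0,0,cv2.BORDER_CONSTANT)]))
```

```text
[ 0.0460356  -0.67188325  1.51621757] 41.625
gap 0.05756170360373166 42.2667
gap 0.058007196503228074 [-0.1591872   0.64840389 -4.70420169]
gap 0.05769626582944939 [ 0.51453052 -0.26648978  0.13509123] 44.9667
```

View pics/carry.png

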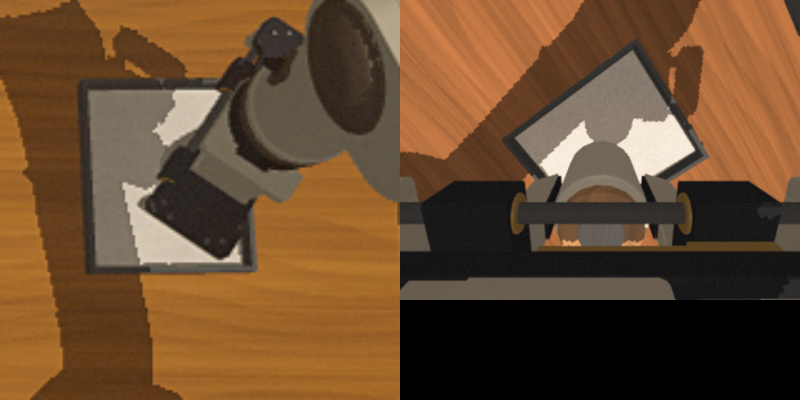

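The jar is held upright above the pan, and the gap is 57.7 mm. I'll lower it, feeling for the floor.

Run:
```python
from h import *
P=(.5145,-.268); z=.053
manip.servo_line([*P,z],vel=.13); manip.sleep(.3)
b=np.mean([(manip.sleep(.02),manip.current_force()[2])[1] for _ in range(6)])
while z>.044:
    z-=.0006; manip.servo_line([*P,z],vel=.015); f=manip.current_force()[2]-b
    if f>3: break
print("z",z,"f",f,b,manip.current_clock(),manip.current_finger_gap())
effector.open_jaws(); manip.sleep(.2)
manip.servo_line([*P,.2],vel=.15); manip.move_pose([.40,-.42,.28],quat(-0.6))
print(manip.current_finger_gap(),manip.current_force(),manip.current_clock())
c=lambda i,k:cv2.resize(i,(400,k),interpolation=cv2.INTER_CUBIC)
t=viewer.get_image("top")[:,:,::-1]; s=viewer.get_image("side")[:,:,::-1]
cv2.imwrite("pics/end.png",np.hstack([c(t[120:270,240:440],300),c(s[135:300,190:410],300)]))
```

```text
z 0.04759999999999997 f 7.3381697273434785 -4.769942920213051 48.5 0.05783496582196986
0.09158507549792329 [-0.15395878  1.24416355 -0.13951511] 51.4583
```

View pics/end.png

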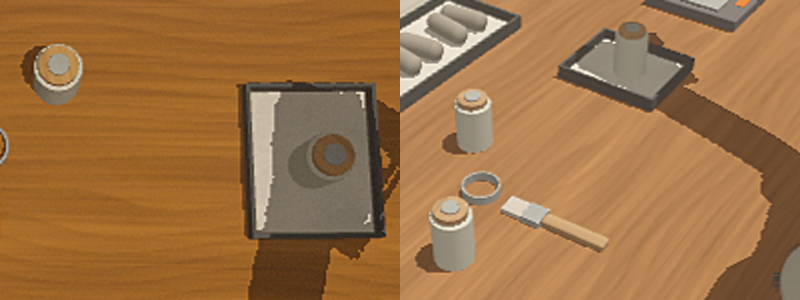

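The worn jar stands upright near the pan's centre with its button down. The other two jars, the cutter and the brush are where they were. The arm is clear, so I'm handing in.

```bash
python3 -c "
from bench import manip
manip.hand_in(); print(manip.current_clock())"
```

```text
the job is handed in; nothing more can be done
the job is handed in; nothing more can be done
```

I pressed all three buttons until they clicked and stood the worn jar upright in the pan. I handed the job in at about 51.5 s of the 67 s allowed; the hand-in reports no verdict.

- **Button forces:** Measured peaks were about 10.0 N on the left jar, 9.4 N on the far jar and 4.9 N on the near jar (nearest the robot). The force reading wanders by about 1 N. The near jar was clearly the worn one, and no press came near 25 N.
- **Placing:** I gripped the near jar at 30 N and lowered it until the pan floor was felt, at about 7 N of contact. I then released it and moved the arm clear.
- **Final pictures:** The worn jar is upright near the middle of the pan, and all three buttons look flat. The two sound jars, cutter and brush look unmoved, but I judged this by eye rather than measuring it. The spoon was outside the final crops, though the arm never worked near it.
- **Disagreement:** Triangulating from the cameras put the button tops at 95 to 100 mm, while touch found them at about 102.5 to 103.6 mm. I used the touch heights.

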